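# Restock the seasoning rack from the right tub

### The job

Take the spare red-capped canister out of the tub whose lid has the red handle, leaving the other two tubs shut, and press it into the sloping rack right beside the red-capped canister that already stands there, easing the row apart without tipping any canister over or lifting one out. The whole row, the new one included, must end fully home on the rack's floor and square in the rack, and the red tub shut again. Leave everything else on the counter where it is.

Things in the scene. Friction and masses are not known exactly. Their poses are not given: they have to be found in the camera images.
- rack: Fixed sloping steel rack, 110 x 172 mm on plan, 116 mm tall, holding a tray with four canisters side by side, each on the tray's floor and against its wall at x = -29 mm (origin at tray x about -4 mm). Gaps beside them: 2 to 13 mm; a fifth leaves 8 mm in all. They slide and lean, and give way when one is pressed down between them. Origin on the counter under the tray's middle.
- tray: The rack's tray, its mouth leaning 30 deg towards the worker. Origin: middle of its inner floor, 40 mm above the counter; z up out of the mouth along the canisters, y along the row, x away from the worker and upwards. Inside: y -79 to 79 mm, x -29 to 29 mm. Front and back walls 28 mm high, then lips flaring out 5 mm, up to 35 mm; end walls 5 mm thick, 75 mm high.
- row_red: Canister with red cap and colour sleeve, in the rack at the start, in any of the 4 places. 50 (x) x 30 (y) x 100 mm (z), about 120 g: straight-sided white body, foot tapering to 20 mm thick in y over the lowest 9 mm, full section up to 74 mm, shoulders sloping to 84 mm, oblong cap 40 x 16 mm with rounded top. Same turned half round. Origin: centre of underside; z to the cap, x and z along the tray's.
- row_yellow: Canister like row_red but with yellow cap and sleeve, in the rack at the start, in any of the four places; same size and origin. Smooth plastic: friction about 0.3.
- row_green: Canister like row_red but with green cap and sleeve, in the rack at the start, in any of the four places; same size and origin. Smooth plastic: friction about 0.3.
- row_black: Canister like row_red but with black cap and sleeve, in the rack at the start, in any of the four places; same size and origin. Smooth plastic: friction about 0.3.
- tub_red: Fixed clear tub with red patch and red-handled lid, 176 (x) x 106 (y) x 108 mm outside, walls and floor 4 mm, standing 6 mm above the counter in a low steel station with the yellow and green ones (110 mm apart along y, any order; station rim 40 mm high, 7 mm outside the tubs in x). Origin: centre of its underside; x points away from the worker.
- spare_red: Spare canister with red cap and sleeve, same size and origin as row_red, standing upright in the red tub, 2 to 17 mm nearer the worker than the tub's middle and within 12 mm of it sideways, its x within 0.3 rad of the tub's.
- lid_red (a joint): Hinge angle of the red tub's lid, rad: 0 shut, grows as it opens upwards, 1.8 at most. The hinge runs along the tub's y at its far rim (tub x = 88, z = 108.5 mm); friction (0.11 N m) holds the lid at any angle.
- spare_yellow: Spare canister with yellow cap and sleeve, same size and origin as row_red, standing upright in the yellow tub, 2 to 17 mm nearer the worker than the tub's middle and within 12 mm of it sideways, its x within 0.3 rad of the tub's.
- tub_yellow: Fixed clear tub with yellow patch and yellow-handled lid, same as tub_red in all else.
- lid_yellow (a joint): Hinge angle of the yellow tub's lid, rad: 0 shut, grows as it opens upwards, 1.8 at most. The hinge runs along the tub's y at its far rim (tub x = 88, z = 108.5 mm); friction (0.11 N m) holds the lid at any angle.
- spare_green: Spare canister with green cap and sleeve, same size and origin as row_red, standing upright in the green tub, 2 to 17 mm nearer the worker than the tub's middle and within 12 mm of it sideways, its x within 0.3 rad of the tub's.
- tub_green: Fixed clear tub with green patch and green-handled lid, same as tub_red in all else.
- lid_green (a joint): Hinge angle of the green tub's lid, rad: 0 shut, grows as it opens upwards, 1.8 at most. The hinge runs along the tub's y at its far rim (tub x = 88, z = 108.5 mm); friction (0.11 N m) holds the lid at any angle.
- lid_red_handle (a point): Grip point on the red lid's handle: a red block 30 (x) x 14 (y) x 34 mm tall on the 4 mm thick clear lid, its centre 146 mm in front of the hinge, 30 mm from the lid's front edge. The point lies 24 mm above the lid's upper face (28 mm above the hinge when shut), 10 mm below the block's top; it turns with the lid, z out of the upper face, x as the tub's when shut.
- sauce_bottle: Bystander, loose: orange squeeze bottle, 56 mm across, 190 mm tall. Origin: centre of its underside.
- mug: Bystander, loose: white mug, 72 mm across, 80 mm tall. Origin: centre of its underside.
- rolling_pin: Bystander, loose: wooden rolling pin lying down, 280 mm long, 48 mm thick; its x axis runs along it. Origin: centre of its underside.
- steel_bowl: Bystander, loose: steel bowl, 120 mm across, 50 mm tall. Origin: centre of its underside.
- spice_jar: Bystander, loose: glass jar with green cap, 66 mm across, 90 mm tall. Origin: centre of its underside.
- spatula: Bystander, loose: spatula lying down, 280 mm long, blade 65 mm wide; its x axis runs from handle to blade. Origin: centre of its underside.
- station: Fixed low steel station holding the three tubs, 190 x 336 mm, rim 40 mm high. Origin: centre of its underside. Other fixed equipment stands only along the counter's edges: boxes with a basket (250 mm tall) on the left and a fryer (240 mm) on the right, both more than 0.5 m from the middle line, and low pans and boxes (up to 105 mm) beyond x = 0.78 m.
Things that resemble listed ones, but are neither listed nor needed, are in the scene too. What is shaped like the row_yellow but blue or pink is not meant.

How it is judged:
On the way, in this order (a step that is already met when the one before it is completed fails the run):
1. the red tub's lid is open (value of joint lid_red above 0.8 rad), for 0.1 s.
2. the spare red canister is lifted clear of its tub (z of spare_red in the frame of tub_red above 0.1 m), for 0.05 s.
3. the spare stands home in the rack beside the red canister (z of spare_red in the frame of tray between -0.006 and 0.006 m and angle between the z axis of spare_red and the z axis of tray, either way round below 0.15 rad and x of spare_red in the frame of tray between -0.012 and 0.012 m and y of spare_red in the frame of tray between -0.07 and 0.07 m and y of spare_red in the frame of row_red between -0.046 and 0.046 m), for 0.2 s.
At the end, for the whole second after the job is handed in: Spare red and the four row canisters stand in the tray: undersides within 6 mm of its floor, within 12 mm of its middle in x, leaning under 0.15 rad from its z; the spare is next to the row's red one (under 46 mm apart along the row) and at rest; red lid shut (under 0.06 rad) (all of step 3 and z of row_red in the frame of tray between -0.006 and 0.006 m and angle between the z axis of each of row_red, row_yellow, row_green, row_black and the z axis of tray, either way round below 0.15 rad and x of row_red in the frame of tray between -0.012 and 0.012 m and y of row_red in the frame of tray between -0.07 and 0.07 m and z of row_yellow in the frame of tray between -0.006 and 0.006 m and x of row_yellow in the frame of tray between -0.012 and 0.012 m and y of row_yellow in the frame of tray between -0.07 and 0.07 m and z of row_green in the frame of tray between -0.006 and 0.006 m and x of row_green in the frame of tray between -0.012 and 0.012 m and y of row_green in the frame of tray between -0.07 and 0.07 m and z of row_black in the frame of tray between -0.006 and 0.006 m and x of row_black in the frame of tray between -0.012 and 0.012 m and y of row_black in the frame of tray between -0.07 and 0.07 m and value of joint lid_red below 0.06 rad and linear speed of spare_red below 0.02 m/s and angular speed of spare_red below 0.2 rad/s); the robot touches nothing.
It fails at once if another tub's lid was opened (value of joint any of lid_yellow, lid_green above 0.12 rad).
It fails at once if a canister of the row was tipped over or lifted out (angle between the z axis of any of row_red, row_yellow, row_green, row_black and the z axis of tray, either way round above 0.5 rad or z of any of row_red, row_yellow, row_green, row_black in the frame of tray above 0.04 m).
It fails at once if a bystander or another tub's spare was disturbed (moved more than 30 mm) (distance of any of sauce_bottle, mug, rolling_pin, steel_bowl, spice_jar, spatula, spare_yellow, spare_green from where it was at the start of the episode above 0.03 m).
It fails at once if a standing bystander was tipped (more than 0.4 rad) (angle between any of sauce_bottle, mug, steel_bowl, spice_jar's own z axis and vertical above 0.4 rad).
It also fails if it takes over 69 s, if anything falls off the work surface, if the arm or the gripper's body presses on something with over 40 N, if the wrist force passes 120 N, or if a joint passes its speed limit or range.

### The arm

A 6-joint arm with a two-finger parallel gripper is mounted at the origin on the work surface. World frame = base frame: x ahead of the robot, y to its left, z up, the work surface at z = 0. Lengths are in m, angles in rad, forces in N, time in s.
With the tool pointing down it reaches from about 0.25 to 0.725 m from the base axis. Payload 4 kg.
Tool frame: the origin (TCP) lies at the very end of the fingers, on their centre line; the grasp point (between the pads) lies 19 mm behind it; z points along the fingers, y is the direction in which the jaws open and shut (so a half turn about z gives the same grasp; the last joint's range is limited). The gripper opens to 85 mm and grips with 20 to 120 N. Pads are 22 mm wide; open, the fingers measure 114 mm over their backs; the gripper's body (76 mm by 85 mm) begins 54 mm behind the grasp point. The pads swing forward as they close: fully open they stand 13 mm farther back than shut.
Start: joints at [-1.197, 0.241, 0.005, 1.335, 0, 1.571], TCP at [0.183, -0.465, 0.231] pointing down, gripper open.
Joint ranges: [-2.72, 2.72], [-1.05, 1.87], [-1.09, 1.28], [-1.99, 2.15], [-1.42, 1.44], [-3.14, 3.14]. Speed limits (rad/s): [2.79, 2.79, 3.14, 3.14, 3.14, 3.14].

### API

Orientations are given as [roll, pitch, yaw] about the fixed x, y, z axes, in that order (R = Rz(yaw) Ry(pitch) Rx(roll)).
In Python, from bench import monitor, cams, workorder gives the robot as it stands.
- The arm moves only by the shell command python3 -m pendant 'ROWS'. ROWS is text: rows parted by semicolons, each of 7 numbers parted by spaces: the shift along the tool's x, y, z in m, then the turn, a rotation vector about the tool's x, y, z in rad, then the finger opening in m, from 0 to 0.0854. A call has exactly 8 rows; each row is the pose to reach, as a shift and turn from the pose commanded when the call began, along the tool's axes at that moment; what a row does not reach only later rows make up. A row lasts 1/10 s, in which the tool goes at most 50 mm and 8.59 degrees, less where a joint would pass 70% of its speed; a pose out of reach is approached as far as the arm can. A call with a gripper value outside its range is refused whole. The fingers move at their own pace and stop on an object; the grip force is fixed at half the most. Time passes only in rows, so rows that repeat a pose let the fingers close, or fill a call up. It gives the time, the measured TCP pose, the force and the opening at its end, in the units of the state.
- monitor.get_obs(): the state, without advancing time (a new reading comes with each control period).
- cams.get_image(name): name is "scene" or "top" or "wrist"; returns the picture (480x640x3 uint8, red, green, blue); there is no depth.
- cams.get_calibration(name): a dict with "vertical_fov" (degrees; the focal length in pixels is half the picture's height over the tangent of half this angle, whatever the lens; pixels are square), "cx", "cy" (the principal point, pixels), "k1" (the pictures are not rectified: a ray, as slopes to the right and down, at radius r is drawn at 1 + k1 r^2 times it, then the intrinsics apply), "extrinsics" (4x4, takes a point from world to camera coordinates); the wrist camera has in their place "hand_eye" (4x4, takes a point from camera to tool coordinates, whose origin is the TCP and whose axes are the flange's). Camera axes: x right, y down, z forward; pixel columns grow to the right and rows downward; lengths in m; the calibration is good to about 2 mm. A picture is of the moment at which its call begins: read the wrist's pose just before it. get_calibration takes no time and is no camera call.
- workorder.hand_in(): hands the job in, once; it reports no verdict.
The state is a dict: "clock": time; "qpos": joint angles; "joint_vel": joint speeds; "tau": joint torques, N m; "tcp_pos": TCP position; "tool_rot": TCP orientation; "wrist_force": force on the tool from outside, world axes, zero at the start; "torque": the same for the moment, N m; "grip_width": finger opening in m.
Only numpy, scipy, OpenCV 4.12 (cv2) and the standard library are available. Lean on these libraries where they do the work, as an engineer would, in place of code of your own. Each camera call takes 0.05 s, during which the arm holds its last target. There are 200 camera calls.

## Working session

There is one attempt and no reset: what is moved stays moved. The work goes in short steps, Python scripts to look and compute and a shell command to move; the robot and the scene stay as the last step left them, time stands still between calls to the robot, and variables do not carry over. Pictures are saved under pics/ and viewed, about 8 in all and at most 12, crops included, and the job is handed in when it is done.

```bash
ls; mkdir -p pics
python3 - <<'E'
from bench import monitor, cams
import cv2
print(monitor.get_obs())
for n in("scene","top","wrist"):
    c=cams.get_calibration(n);print(n,c)
for n in("scene","top"):
    cv2.imwrite(f"pics/{n}0.png",cams.get_image(n)[:,:,::-1])
E
```

```text
pics
{'clock': 0.0, 'qpos': array([-1.19701356e+00,  2.41443844e-01,  3.66436773e-03,  1.33517531e+00,
        3.70083443e-05,  1.57079145e+00]), 'joint_vel': array([ 0.00052792, -0.00013658, -0.00092161, -0.00194481, -0.00042542,
       -0.00118147]), 'tau': array([ 7.27703191e-04, -3.72315431e+01,  2.52409494e+01,  1.69637357e-02,
        4.37878623e-05, -2.59064245e-05]), 'tcp_pos': array([ 0.18234217, -0.46486525,  0.23037469]), 'tool_rot': array([-3.13943419e+00, -3.70187854e-05,  3.73787560e-01]), 'wrist_force': array([-0.47478629,  0.21221786,  0.21162919]), 'torque': array([-0.06030007,  0.02206048, -0.02410713]), 'grip_width': 0.08516611032893395}
scene {'vertical_fov': 47.49270398127196, 'cx': 318.66077937166284, 'cy': 238.72837794651977, 'k1': 0.004513949169318749, 'extrinsics': array([[ 0.0280683 ,  0.99948004, -0.01586908,  0.06591174],
       [ 0.75250903, -0.03157713, -0.65782447, -0.31509473],
       [-0.65798353,  0.00652239, -0.75300407,  1.71639837],
       [ 0.        ,  0.        ,  0.        ,  1.        ]])}
top {'vertical_fov': 51.125311489996264, 'cx': 325.23
[... 197 characters left out ...]
99663e-02, -1.82906591e-01,
         5.07580524e-01],
       [ 1.82864085e-01,  3.94715422e-03, -9.83130279e-01,
         1.12497427e+00],
       [ 0.00000000e+00,  0.00000000e+00,  0.00000000e+00,
         1.00000000e+00]])}
wrist {'vertical_fov': 69.65276723900053, 'cx': 313.964488313137, 'cy': 239.58790427222615, 'k1': -0.010455704055593143, 'hand_eye': array([[ 5.61733069e-04, -9.51243366e-01, -3.08440825e-01,
         7.98804701e-02],
       [ 9.99999808e-01,  6.15035062e-04, -7.55900637e-05,
         2.02641046e-04],
       [ 2.61606469e-04, -3.08440723e-01,  9.51243529e-01,
        -1.42366016e-01],
       [ 0.00000000e+00,  0.00000000e+00,  0.00000000e+00,
         1.00000000e+00]])}
```

View pics/top0.png

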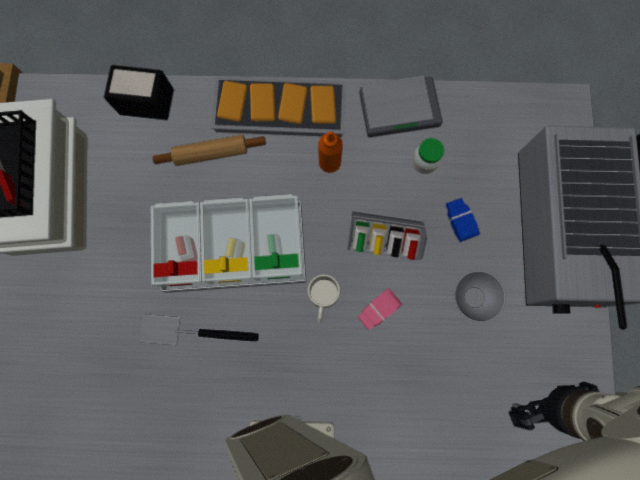

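View pics/scene0.png

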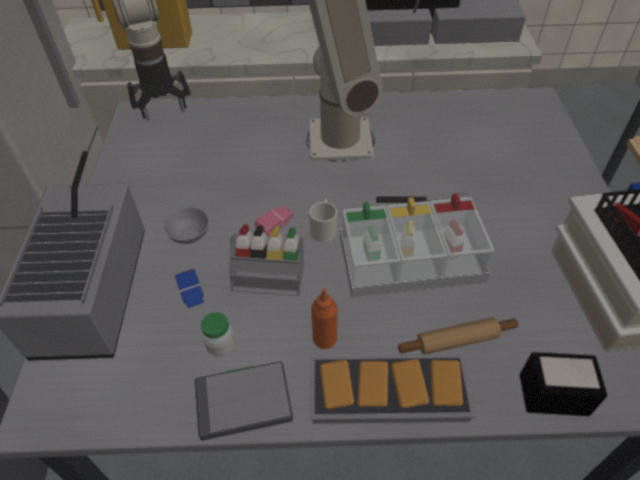

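Candidates for "red": red lid handle/patch at top (175,268); pale red cap inside that tub at (183,246), the spare; row red cap at (412,242); red decoy in the basket at (5,185); pink canister at (380,308), not meant. I choose the red tub at far left of the top view, and the row's red, which is at the right (−y) end.

```bash
cat > h.py <<'E'
import numpy as np, cv2
from bench import monitor, cams
from scipy.spatial.transform import Rotation as Rn
def K(c): 
    f=240/np.tan(np.radians(c["vertical_fov"])/2); return f,c["cx"],c["cy"],c["k1"]
def camT(n,obs=None):
    c=cams.get_calibration(n)
    if n!="wrist": return c,np.linalg.inv(c["extrinsics"])
    T=np.eye(4);T[:3,:3]=Rn.from_euler("xyz",obs["tool_rot"]).as_matrix();T[:3,3]=obs["tcp_pos"]
    return c,T@c["hand_eye"]
def ray(n,uv,obs=None):
    c,T=camT(n,obs);f,cx,cy,k=K(c)
    d=np.array([(uv[0]-cx)/f,(uv[1]-cy)/f]);s=d.copy()
    for _ in range(10): s=d/(1+k*(s@s))
    v=T[:3,:3]@np.array([s[0],s[1],1]);return T[:3,3],v/np.linalg.norm(v)
def onz(n,uv,z,obs=None):
    o,v=ray(n,uv,obs);return o+v*(z-o[2])/v[2]
def proj(n,p,obs=None):
    c,T=camT(n,obs);f,cx,cy,k=K(c)
    q=np.linalg.inv(T)@np.append(p,1);s=q[:2]/q[2];s=s*(1+k*(s@s));return np.array([cx+f*s[0],cy+f*s[1]])
def two(r1,r2):
    (o1,d1),(o2,d2)=r1,r2
    A=np.stack([d1,-d2],1);t=np.linalg.lstsq(A,o2-o1,rcond=None)[0]
    a,b=o1+d1*t[0],o2+d2*t[1];return (a+b)/2,np.linalg.norm(a-b)
def blobs(img,hue,x0,y0,x1,y1,smin=130,vmin=60,amin=15):
    """img RGB; returns (cx,cy,area,rect)"""
    h=cv2.cvtColor(img,cv2.COLOR_RGB2HSV);m=np.zeros(h.shape[:2],np.uint8)
    for a,b in hue: m|=cv2.inRange(h,(a,smin,vmin),(b,255,255))
    k=np.zeros_like(m);k[y0:y1,x0:x1]=m[y0:y1,x0:x1]
    n,_,st,ce=cv2.connectedComponentsWithStats(k)
    return [(ce[i].round(1),st[i,4],st[i,:4]) for i in range(1,n) if st[i,4]>=amin]
RED=[(0,7),(172,180)];YEL=[(20,32)];GRN=[(50,85)]
E
python3 - <<'E'
from h import *
t=cv2.imread("pics/top0.png")[:,:,::-1];s=cv2.imread("pics/scene0.png")[:,:,::-1]
for nm,h in(("red",RED),("yel",YEL),("grn",GRN)):
    print(nm,"top tub",blobs(t,h,145,190,310,295,90),"rack",blobs(t,h,345,205,430,265,90))
    print("   scene tub",blobs(s,h,335,190,495,290,90),"rack",blobs(s,h,225,215,310,300,90))
a=cv2.resize(t[185:300,140:315],None,fx=4,fy=4,interpolation=2)[:, :, ::-1]
b=cv2.resize(t[200:270,340:435],None,fx=6,fy=6,interpolation=2)[:, :, ::-1]
cv2.imwrite("pics/tubs.png",a);
b2=cv2.resize(s[215:300,220:315][:,:,::-1],None,fx=6,fy=6,interpolation=2)[:, :]
w=np.zeros((420,800,3),np.uint8);b=cv2.resize(b,(400,295));b2=cv2.resize(b2,(400,358));w[:295,:400]=b;w[:358,400:]=b2
cv2.imwrite("pics/rack.png",w)
E
```

```text
red top tub [(array([175.2, 268.3]), np.int32(575), array([154, 260,  44,  17], dtype=int32)), (array([179.9, 284.3]), np.int32(30), array([169, 283,  22,   3], dtype=int32))] rack [(array([409.8, 232.7]), np.int32(89), array([403, 228,  17,  19], dtype=int32)), (array([412.1, 249.5]), np.int32(147), array([407, 240,  11,  20], dtype=int32))]
   scene tub [(array([454. , 204.9]), np.int32(368), array([435, 193,  39,  20], dtype=int32))] rack [(array([268.7, 222.3]), np.int32(289), array([256, 215,  26,  20], dtype=int32)), (array([286.1, 217.2]), np.int32(45), array([281, 215,  11,   8], dtype=int32)), (array([243.8, 229.8]), np.int32(70), array([239, 225,  10,  10], dtype=int32)), (array([243. , 252.5]), np.int32(121), array([236, 248,  15,   9], dtype=int32))]
yel top tub [(array([229.6, 247. ]), np.int32(68), array([226, 239,   7,  17], dtype=int32)), (array([225.4, 264.7]), np.int32(630), array([204, 256,  44,  18], dtype=int32)), (array([229. , 280.8]), np.int32(39), array([218, 280,  23,   3], dtype=int32))] rack [(array([378.8, 226.2]), np.int32(71), array([372, 223,  15,   8]
[... 191 characters left out ...]
))] rack [(array([275.2, 232. ]), np.int32(63), array([271, 227,   9,  10], dtype=int32)), (array([274.6, 254.2]), np.int32(145), array([266, 247,  17,  13], dtype=int32))]
grn top tub [(array([275.5, 261.2]), np.int32(583), array([254, 253,  45,  17], dtype=int32))] rack [(array([362. , 223.7]), np.int32(50), array([356, 221,  13,   6], dtype=int32)), (array([360.1, 242.2]), np.int32(125), array([356, 233,   9,  19], dtype=int32))]
   scene tub [(array([365.9, 214. ]), np.int32(303), array([347, 203,  38,  18], dtype=int32))] rack [(array([291.3, 232.5]), np.int32(45), array([288, 228,   7,   9], dtype=int32)), (array([290.3, 255.8]), np.int32(83), array([284, 253,  13,   7], dtype=int32))]
```

View pics/rack.png

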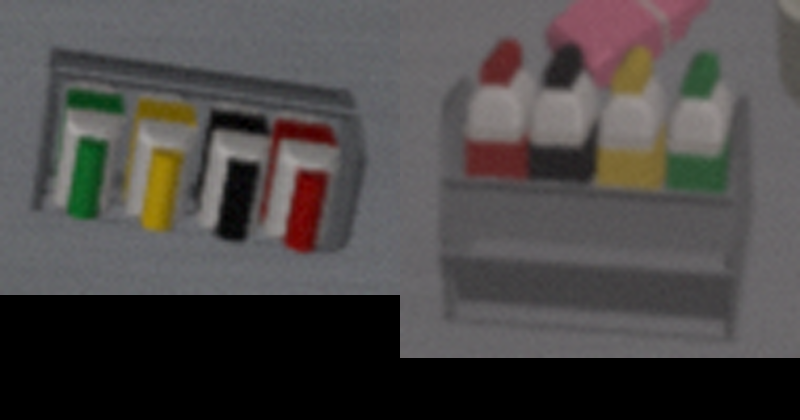

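View pics/tubs.png

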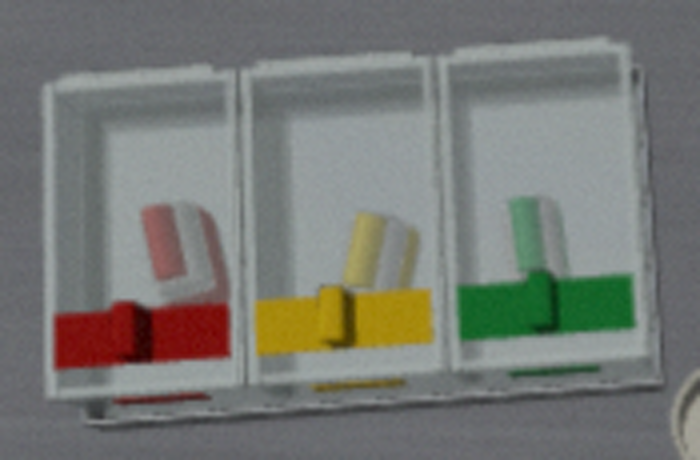

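Viewed 4 pictures: rack order from +y is green, yellow, black, red, with the largest gap on red's −y side. The tubs run red, yellow, green from +y, with the red handle at about top (172,267). Next I compute the coarse geometry.

Run:
```python
from h import *
# tub lid outline corners from the 4x crop -> top px
c=lambda x,y:(140+x/4,185+y/4)
for nm,p in(("far-left",(45,85)),("far-right",(632,42)),("near-left",(48,398)),("near-right",(657,360))):
    print(nm,onz("top",c(*p),0.1165).round(4))
for nm,p in(("hR",(126,315)),("hY",(333,302)),("hG",(542,286))): print(nm,onz("top",c(*p),0.148).round(4))
print("two-view handle R",two(ray("top",c(126,310)),ray("scene",(454.5,198))))
# caps: two-view cap tops (near-top of cap = lower end in top image, upper end in scene)
s=(95*6/400)
for nm,a,b in(("red",(412.1,249.5),(243.8,229.8)),("yel",(378,244.3),(275.2,232)),("grn",(360.1,242.2),(291.3,232.5))):
    P=two(ray("top",a),ray("scene",b));print(nm,P[0].round(4),P[1].round(4))
```

```text
far-left [0.564  0.3207 0.1165]
far-right [ 0.5952 -0.0059  0.1165]
near-left [0.3898 0.3044 0.1165]
near-right [ 0.4175 -0.0249  0.1165]
hR [0.4319 0.2555 0.148 ]
hY [0.4411 0.146  0.148 ]
hG [0.452  0.0357 0.148 ]
two-view handle R (array([0.43359896, 0.25291674, 0.15446706]), np.float64(0.0014300074787170149))
red [ 0.4787 -0.2588  0.1138] 0.0016
yel [ 0.4888 -0.1835  0.1136] 0.0027
grn [ 0.4926 -0.1444  0.1141] 0.0019
```

```bash
cat >> h.py <<'E'
def pose(o=None):
    o=o or monitor.get_obs();return np.array(o["tcp_pos"]),Rn.from_euler("xyz",o["tool_rot"])
def to(p,R,o=None,say=""):
    p0,R0=pose(o);print(say,(R0.inv().apply(np.array(p)-p0)).round(4),(R0.inv()*R).as_rotvec().round(3))
def down(yaw): return Rn.from_euler("xyz",[np.pi,0,yaw])
E
python3 -m pendant '0.12 -0.14 -0.08 0 0 0.1 0.085; 0.2 -0.22 -0.1 0 0 0.284 0.085; 0.25 -0.29 -0.1 0 0 0.284 0.085; 0.3 -0.35 -0.1 0 0 0.284 0.085; 0.35 -0.41 -0.1 0 0 0.284 0.085; 0.4 -0.46 -0.1 0 0 0.284 0.085; 0.43 -0.5 -0.1 0 0 0.284 0.085; 0.46 -0.54 -0.1 0 0 0.284 0.085'
python3 - <<'E'
from h import *
to([0.43,0.255,0.33],down(0.09))
E
```

```text
clock: 0.9
tcp_pos: [0.3111, -0.097, 0.3058]
tool_rot: [3.141, -0.001, 0.089]
wrist_force: [1.0, -1.0, -0.3]
grip_width: 0.0851
 [ 0.1497 -0.34   -0.0242] [ 0.    -0.001 -0.001]
```

```bash
python3 -m pendant '0.15 -0.34 -0.024 0 0 0 0.085; 0.15 -0.34 -0.024 0 0 0 0.085; 0.15 -0.34 -0.024 0 0 0 0.085; 0.15 -0.34 -0.024 0 0 0 0.085; 0.15 -0.34 -0.024 0 0 0 0.085; 0.15 -0.34 -0.024 0 0 0 0.085; 0.15 -0.34 -0.024 0 0 0 0.085; 0.15 -0.34 -0.024 0 0 0 0.085'
python3 - <<'E'
from h import *
o=monitor.get_obs();im=cams.get_image("wrist");cv2.imwrite("pics/w1.png",im[:,:,::-1])
print(o["tcp_pos"],o["tool_rot"]);print(blobs(im,RED,0,0,640,480,100,60,200))
E
```

```text
clock: 1.7
tcp_pos: [0.4323, 0.0762, 0.3258]
tool_rot: [-3.103, 0.002, 0.149]
wrist_force: [-0.1, -1.1, -0.1]
grip_width: 0.0855
[0.43225805 0.07624209 0.32582017] [-3.10340165e+00  2.30806353e-03  1.49216038e-01]
[(array([147.6, 187.3]), np.int32(2661), array([102, 170,  93,  37], dtype=int32))]
```

View pics/w1.png

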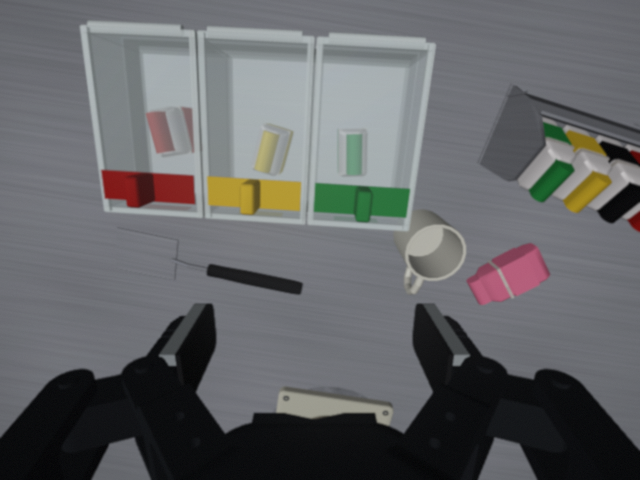

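The wrist view shows all three lids: red handle at about (133,188), red spare at about (170,130), and green, yellow, black and part of red in the rack on the right. Continuing to the red tub.

```bash
python3 - <<'E'
from h import *
to([0.40,0.25,0.33],down(0.09))
E
python3 -m pendant '0 0 0 0 0 0 0.085; 0 0 0 0 0 0 0.085; 0 0 0 0 0 0 0.085; 0 0 0 0 0 0 0.085; 0 0 0 0 0 0 0.085; 0 0 0 0 0 0 0.085; 0 0 0 0 0 0 0.085; 0 0 0 0 0 0 0.085'
python3 - <<'E'
from h import *
to([0.40,0.25,0.33],down(0.09))
E
```

```text
[-0.0073 -0.1766  0.0026] [-0.038  0.002  0.059]
clock: 2.55
tcp_pos: [0.4318, 0.0759, 0.3264]
tool_rot: [-3.103, 0.001, 0.148]
wrist_force: [-0.8, 1.0, -0.2]
grip_width: 0.085
 [-0.0057 -0.1769  0.0031] [-0.038  0.002  0.058]
```

```bash
python3 -m pendant '-0.002 -0.04 0 -0.01 0 0.02 0.085; -0.004 -0.08 0 -0.02 0 0.04 0.085; -0.005 -0.12 0 -0.038 0 0.058 0.085; -0.005 -0.15 0 -0.038 0 0.058 0.085; -0.006 -0.177 0.003 -0.038 0.002 0.058 0.085; -0.006 -0.177 0.003 -0.038 0.002 0.058 0.085; -0.006 -0.177 0.003 -0.038 0.002 0.058 0.085; -0.006 -0.177 0.003 -0.038 0.002 0.058 0.085'
python3 - <<'E'
from h import *
o=monitor.get_obs();im=cams.get_image("wrist");cv2.imwrite("pics/w2.png",im[:,:,::-1])
print(o["qpos"].round(3),o["tcp_pos"],o["tool_rot"]);print(blobs(im,RED,0,0,640,480,100,60,200))
h=cv2.cvtColor(im,cv2.COLOR_RGB2HSV);m=cv2.inRange(h,(0,100,60),(7,255,255))|cv2.inRange(h,(172,100,60),(180,255,255))
c=max(cv2.findContours(m,0,2)[0],key=cv2.contourArea);print(cv2.approxPolyDP(c,2,True)[:,0].tolist())
E
```

```text
clock: 3.35
tcp_pos: [0.4264, 0.0771, 0.3302]
tool_rot: [-3.101, 0.002, 0.152]
wrist_force: [0.3, -0.7, -0.2]
grip_width: 0.0851
[0.151 0.086 0.072 1.559 0.04  3.141] [0.42642175 0.07706599 0.33023392] [-3.10118836e+00  1.50385118e-03  1.51502510e-01]
[(array([151.3, 181.2]), np.int32(2630), array([106, 164,  92,  37], dtype=int32))]
[[106, 165], [109, 190], [112, 192], [126, 192], [132, 199], [138, 200], [154, 194], [197, 197], [195, 170]]
```

View pics/w2.png

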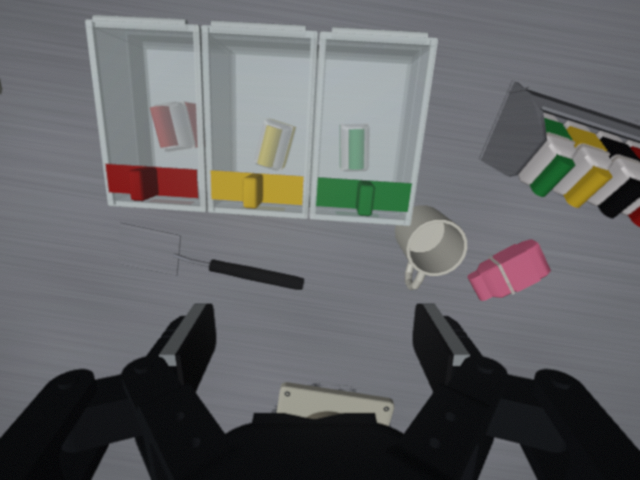

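Viewed 6. Joint 6 is at its limit (q6=3.14), so yaw = q1−q6+π and I need the half-turned grasp. Red patch corners are at (106,165), (195,170), (197,197), (109,190). I use them to locate the tub, handle and spare.

Run:
```python
from h import *
im=cv2.imread("pics/w2.png")[:,:,::-1]
o=dict(tcp_pos=np.array([0.42642175,0.07706599,0.33023392]),tool_rot=np.array([-3.10118836e+00,1.50385118e-03,1.51502510e-01]))
w=lambda uv,z:onz("wrist",uv,z,o)
P=[w(p,.1185) for p in((106,165),(195,170),(197,197),(109,190))]
print("patch",np.round(P,4).tolist(),np.mean(P,0))
for nm,h in(("Y",YEL),("G",GRN)):
    h2=cv2.cvtColor(im,cv2.COLOR_RGB2HSV);m=cv2.inRange(h2,(h[0][0],100,60),(h[0][1],255,255));m[:,430:]=0
    c=max(cv2.findContours(m,0,2)[0],key=cv2.contourArea);b=cv2.boxPoints(cv2.minAreaRect(c));print(nm,b.round(0).tolist())
cor={"fl":(88,19),"fr":(437,39),"nl":(110,207),"nr":(409,225)}
C={k:w(v,.1165) for k,v in cor.items()}
print({k:v.round(4) for k,v in C.items()})
# red spare close crop, contrast
cr=cv2.resize(im[90:215,90:215],None,fx=4.6,fy=4.6,interpolation=2);cv2.imwrite("pics/crop_spare.png",cr[:,:,::-1])
```

```text
patch [[0.4352, 0.3056, 0.1185], [0.4445, 0.2124, 0.1185], [0.4166, 0.209, 0.1185], [0.4091, 0.3033, 0.1185]] [0.42633979 0.25759234 0.1185    ]
Y [[209.0, 204.0], [211.0, 170.0], [303.0, 176.0], [301.0, 211.0]]
G [[316.0, 212.0], [318.0, 177.0], [410.0, 183.0], [408.0, 218.0]]
{'fl': array([0.5676, 0.3195, 0.1165]), 'fr': array([ 0.5966, -0.0009,  0.1165]), 'nl': array([0.3899, 0.3041, 0.1165]), 'nr': array([ 0.4222, -0.0168,  0.1165])}
```

View pics/crop_spare.png

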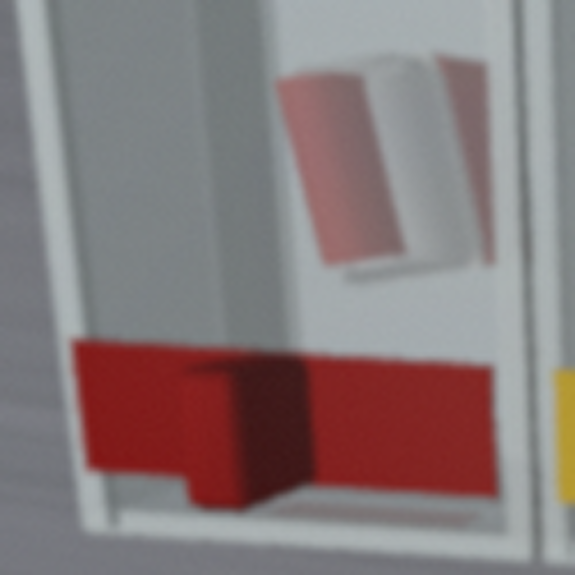

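Picture 7: the close crop confirms the red handle, with its top face centred at about wrist (137,185), and the red spare under the clear lid, cap at about (164,126). Turning the gripper half round while moving over.

```bash
python3 - <<'E'
from h import *
o=dict(tcp_pos=np.array([0.42642175,0.07706599,0.33023392]),tool_rot=np.array([-3.10118836e+00,1.50385118e-03,1.51502510e-01]))
print(onz("wrist",(136.7,185),.1525,o),onz("wrist",(163.8,126.5),.11,o))
to([0.426,0.20,0.28],down(1.3))
E
python3 -m pendant '0 -0.02 0 -0.03 0 -0.15 0.085; 0 -0.04 0.01 -0.038 0 -0.3 0.085; 0 -0.06 0.02 -0.038 0 -0.45 0.085; 0 -0.08 0.03 -0.038 0 -0.6 0.085; 0.01 -0.1 0.04 -0.03 0 -0.75 0.085; 0.015 -0.115 0.045 -0.03 0 -0.9 0.085; 0.018 -0.12 0.05 -0.03 0 -1.05 0.085; 0.018 -0.122 0.05 -0.028 0 -1.15 0.085'
python3 - <<'E'
from h import *
to([0.426,0.23,0.27],down(2.4))
E
```

```text
[0.42759582 0.25514894 0.1525    ] [0.48202748 0.2495146  0.11      ]
 [ 0.0182 -0.1194  0.0551] [-0.037 -0.022 -1.148]
clock: 4.2
tcp_pos: [0.4253, 0.2032, 0.2842]
tool_rot: [3.138, -0.021, 1.308]
wrist_force: [-0.4, -0.4, -0.2]
grip_width: 0.085
 [ 0.0258 -0.0063  0.0147] [ 0.014 -0.017 -1.092]
```

```bash
python3 -m pendant '0.006 0 0.002 0 0 -0.15 0.06; 0.012 0 0.004 0 0 -0.3 0.06; 0.018 -0.003 0.006 0.01 -0.01 -0.45 0.06; 0.024 -0.006 0.01 0.014 -0.015 -0.6 0.06; 0.03 -0.006 0.014 0.014 -0.015 -0.75 0.06; 0.036 -0.006 0.014 0.014 -0.017 -0.9 0.06; 0.04 -0.006 0.014 0.014 -0.017 -1.05 0.06; 0.045 -0.006 0.014 0.014 -0.017 -1.2 0.06'
python3 - <<'E'
from h import *
to([0.427,0.2548,0.22],down(-3.047))
E
```

```text
clock: 5.0
tcp_pos: [0.4318, 0.2479, 0.272]
tool_rot: [3.14, 0.002, 2.507]
wrist_force: [0.3, -0.7, 0.6]
grip_width: 0.06
 [0.0081 0.0026 0.052 ] [ 0.001  0.002 -0.729]
```

```bash
python3 -m pendant '0.002 0 0.01 0 0 -0.15 0.06; 0.004 0.001 0.02 0 0 -0.3 0.06; 0.006 0.002 0.03 0 0 -0.45 0.06; 0.008 0.0026 0.04 0 0 -0.6 0.06; 0.008 0.0026 0.05 0 0 -0.73 0.06; 0.008 0.0026 0.07 0 0 -0.73 0.06; 0.008 0.0026 0.09 0 0 -0.73 0.06; 0.008 0.0026 0.105 0 0 -0.73 0.06'
python3 - <<'E'
from h import *
to([0.427,0.2548,0.128],down(-3.047))
o=monitor.get_obs();im=cams.get_image("wrist");cv2.imwrite("pics/w3.png",im[:,:,::-1])
print(blobs(im,RED,0,0,640,480,100,60,200))
for p in([.4176-.0,.2548,.1525],[.427,.2548,.1525],[.442,.2562,.1525],[.412,.2534,.1525]): print(proj("wrist",p,o))
E
```

```text
clock: 5.8
tcp_pos: [0.4268, 0.2544, 0.1659]
tool_rot: [-3.141, 0.002, -3.052]
wrist_force: [0.9, -0.1, 1.1]
grip_width: 0.0599
 [-0.0002  0.0004  0.0379] [-0.     0.002 -0.005]
[(array([317. , 202.9]), np.int32(494), array([281, 200,  76,   7], dtype=int32)), (array([318.5, 268.6]), np.int32(8189), array([237, 243, 164,  74], dtype=int32))]
[316.24367686 275.44952344]
[314.51567906 292.67120402]
[314.59448107 319.18449653]
[314.43238431 264.66411089]
```

View pics/w3.png

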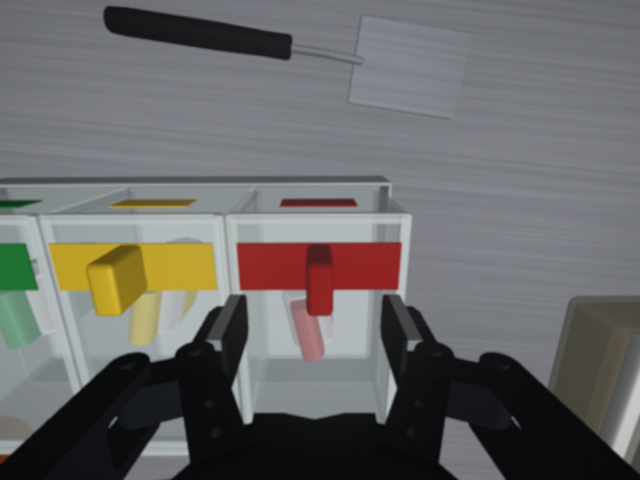

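Picture 8: the handle (320,280) sits centred between the open fingers. Descending and gripping.

```bash
python3 -m pendant '0 -0.001 0.02 0 0 0 0.06; 0 -0.001 0.038 0 0 0 0.06; 0 -0.001 0.038 0 0 0 0; 0 -0.001 0.038 0 0 0 0; 0 -0.001 0.038 0 0 0 0; 0 -0.001 0.038 0 0 0 0; 0 -0.001 0.038 0 0 0 0; 0 -0.001 0.038 0 0 0 0'
python3 -m pendant '-0.0012 0 -0.011 0 0.075 0 0; -0.0037 0 -0.0217 0 0.15 0 0; -0.0065 0 -0.032 0 0.225 0 0; -0.0105 0 -0.0425 0 0.3 0 0; -0.015 0 -0.0525 0 0.375 0 0; -0.0204 0 -0.0622 0 0.45 0 0; -0.0265 0 -0.0715 0 0.525 0 0; -0.033 0 -0.08 0 0.6 0 0'
python3 -c "
from h import *
o=monitor.get_obs();print(o['qpos'].round(3),o['torque'])"
```

```text
clock: 6.65
tcp_pos: [0.4279, 0.2571, 0.1309]
tool_rot: [3.134, 0.005, -3.05]
wrist_force: [-1.1, 8.6, -1.3]
grip_width: 0.0128
clock: 7.45
tcp_pos: [0.462, 0.2603, 0.2093]
tool_rot: [3.133, -0.593, -3.048]
wrist_force: [4.3, 11.7, -8.2]
grip_width: 0.0123
[0.409 0.797 0.677 2.019 0.183 0.265] [ 1.74487807 -2.15843323 -1.08127844]
```

```bash
python3 -m pendant '-0.001 0 -0.011 0 0.04 0 0; -0.0045 0 -0.0215 0 0.08 0 0; -0.007 0 -0.032 0 0.1 0 0; -0.0105 0 -0.0426 0 0.1 0 0; -0.0105 0 -0.0426 0 0.1 0 0; -0.0105 0 -0.0426 0 0.1 0 0.04; -0.0105 0 -0.0426 0 0.1 0 0.06; -0.0105 0 -0.0426 0 0.1 0 0.06'
python3 - <<'E'
from h import *
o=monitor.get_obs();print(o["qpos"].round(3))
im=cams.get_image("scene");cv2.imwrite("pics/s1.png",im[:,:,::-1])
t=cams.get_image("top");print("top",blobs(t,RED,140,150,230,300,90),"scene",blobs(im,RED,400,100,520,290,90))
cv2.imwrite("pics/t1.png",t[:,:,::-1])
E
```

```text
clock: 8.25
tcp_pos: [0.4706, 0.2523, 0.2193]
tool_rot: [3.131, -0.667, -3.052]
wrist_force: [0.3, 0.6, 0.3]
grip_width: 0.0561
[0.384 0.877 0.813 2.15  0.191 0.235]
top [] scene [(array([454.2, 194.9]), np.int32(55), array([446, 193,  19,   5], dtype=int32))]
```

```bash
cat >> h.py <<'E'
TY=-3.047
def fwd(a,yaw=TY): return down(yaw)*Rn.from_rotvec([0,-a,0])
E
python3 - <<'E'
from h import *
to([.505,.256,.275],fwd(-.5));to([.49,.256,.31],fwd(-.2))
to([0.36,.246,.30],fwd(.4)); to([.37,.247,.18],fwd(.4))
E
```

```text
[ 0.0074  0.0015 -0.0653] [ 0.014 -0.167 -0.006]
 [ 0.0408  0.0031 -0.0835] [ 0.013 -0.467 -0.008]
 [0.137  0.0037 0.0051] [ 0.01  -1.067 -0.012]
 [0.0549 0.0029 0.0931] [ 0.01  -1.067 -0.012]
```

```bash
python3 -m pendant '0 0 -0.035 0 0 0 0.06; 0.007 0.0015 -0.065 0.01 -0.15 0 0.03; 0.025 0.003 -0.078 0.01 -0.3 0 0; 0.041 0.003 -0.0835 0.01 -0.45 -0.01 0; 0.085 0.003 -0.07 0.01 -0.6 -0.01 0; 0.12 0.004 -0.035 0.01 -0.75 -0.01 0; 0.14 0.004 0 0.01 -0.9 -0.01 0; 0.137 0.004 0.005 0.01 -1.05 -0.012 0'
python3 - <<'E'
from h import *
o=monitor.get_obs();print(o["qpos"].round(3))
im=cams.get_image("scene");t=cams.get_image("top");w=cams.get_image("wrist")
cv2.imwrite("pics/s2.png",np.hstack([cv2.resize(im[120:300,330:530],(400,360)),cv2.resize(w,(400,300),interpolation=3)[:300].copy() if 0 else np.vstack([cv2.resize(w,(400,300)),np.zeros((60,400,3),np.uint8)])])[:,:,::-1])
to([.38,.247,.18],fwd(.4))
E
```

```text
clock: 9.15
tcp_pos: [0.358, 0.2454, 0.3019]
tool_rot: [3.138, 0.313, -3.048]
wrist_force: [0.7, 1.2, 0.6]
grip_width: 0.0003
[ 0.727 -0.123 -0.25   1.186 -0.18   0.609]
 [0.0081 0.0027 0.119 ] [-0.003 -0.102  0.005]
```

View pics/s2.png

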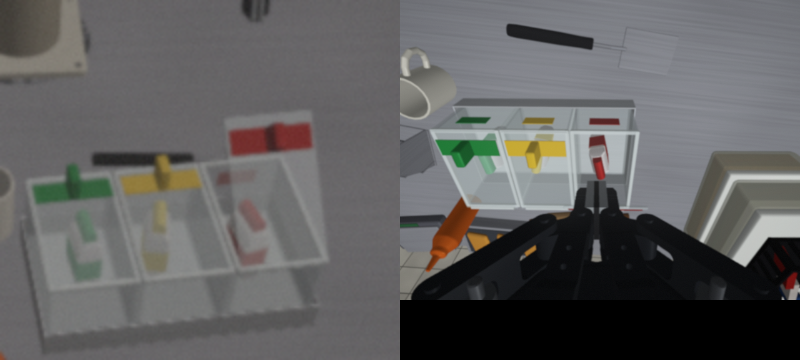

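Picture 9: the red lid stands open (red strip at (270,138) in the left panel). The yellow and green lids are shut, and the tool is clear in front. Now I push the lid further back with the closed fingers.

```bash
python3 - <<'E'
from h import *
o,v=ray("scene",(467.5,185))
t=(.257-o[1])/v[1];q=o+v*t;print("handle pt",q, "theta~",np.arctan2(q[2]-.1145,.571-q[0])-np.arctan2(28,146))
for p in([.44,.253,.20],[.50,.26,.235],[.55,.265,.25],[.59,.269,.25]): to(p,fwd(.4))
E
python3 -m pendant '0.002 0.001 0.04 0 -0.03 0 0; 0.005 0.002 0.08 0 -0.06 0 0; 0.008 0.0027 0.119 0 -0.1 0 0; 0.008 0.0027 0.119 0 -0.1 0 0; 0.008 0.0027 0.119 0 -0.1 0 0; 0.008 0.0027 0.119 0 -0.1 0 0; 0.008 0.0027 0.119 0 -0.1 0 0; 0.008 0.0027 0.119 0 -0.1 0 0'
python3 - <<'E'
from h import *
for p in([.44,.253,.20],[.50,.26,.235],[.55,.265,.25],[.59,.269,.25]): to(p,fwd(.4))
E
```

```text
handle pt [0.48156508 0.257      0.24198314] theta~ 0.769555303457369
 [-0.0555  0.0027  0.1176] [-0.003 -0.102  0.005]
 [-0.1235  0.0036  0.1019] [-0.003 -0.102  0.005]
 [-0.1759  0.0036  0.1023] [-0.003 -0.102  0.005]
 [-0.2143  0.0037  0.1142] [-0.003 -0.102  0.005]
clock: 10.1
tcp_pos: [0.3889, 0.2531, 0.186]
tool_rot: [3.139, 0.407, -3.047]
wrist_force: [-0.3, -0.1, 0.1]
grip_width: 0.0003
 [-0.0522 -0.005   0.0073] [ 0.002  0.007 -0.   ]
 [-0.1215 -0.0036 -0.0009] [ 0.002  0.007 -0.   ]
 [-0.1736 -0.0034  0.0052] [ 0.002  0.007 -0.   ]
 [-0.2105 -0.0032  0.0212] [ 0.002  0.007 -0.   ]
```

```bash
python3 -m pendant '-0.026 -0.002 0.004 0 0 0 0; -0.052 -0.004 0.007 0 0 0 0; -0.086 -0.004 0.002 0 0 0 0; -0.1215 -0.004 -0.001 0 0 0 0; -0.148 -0.004 0.002 0 0 0 0; -0.1736 -0.004 0.005 0 0 0 0; -0.193 -0.004 0.013 0 0 0 0; -0.2105 -0.004 0.021 0 0 0 0'
python3 -m pendant '0.05 0 -0.02 0 0 0 0; 0.1 0 -0.04 0 0.1 0 0; 0.13 0 -0.06 0 0.2 0 0; 0.14 0 -0.08 0 0.3 0 0; 0.14 0 -0.09 0 0.38 0 0.085; 0.14 0 -0.1 0 0.38 0 0.085; 0.14 0 -0.1 0 0.38 0 0.085; 0.14 0 -0.1 0 0.38 0 0.085'
python3 - <<'E'
from h import *
o=monitor.get_obs();print(o["qpos"].round(3))
w=cams.get_image("wrist");t=cams.get_image("top");s=cams.get_image("scene")
for n,i in(("w4",w),("t4",t),("s4",s)): cv2.imwrite(f"pics/{n}.png",i[:,:,::-1])
np.save("o4.npy",np.r_[o["tcp_pos"],o["tool_rot"]])
print("w",blobs(w,RED,0,0,640,480,100,50,60));print("t",blobs(t,RED,140,150,230,300,90));print("s",blobs(s,RED,400,100,520,290,90))
E
```

```text
clock: 10.9
tcp_pos: [0.59, 0.2675, 0.2484]
tool_rot: [3.141, 0.405, -3.046]
wrist_force: [-1.0, 0.3, -1.3]
grip_width: -0.0002
clock: 11.7
tcp_pos: [0.4214, 0.2513, 0.2842]
tool_rot: [-3.141, 0.026, -3.046]
wrist_force: [-0.4, 0.9, -0.3]
grip_width: 0.0582
[ 0.545  0.186  0.073  1.434 -0.011  0.449]
w [(array([319.5, 179. ]), np.int32(144), array([296, 178,  49,   3], dtype=int32)), (array([308.1, 226.4]), np.int32(171), array([296, 221,  25,  12], dtype=int32)), (array([311.7, 265.5]), np.int32(558), array([302, 246,  21,  40], dtype=int32))]
t [(array([156.2, 164.1]), np.int32(289), array([140, 151,  37,  22], dtype=int32)), (array([180.3, 245.2]), np.int32(143), array([175, 236,  12,  19], dtype=int32)), (array([189.1, 257.7]), np.int32(23), array([183, 251,  12,  11], dtype=int32)), (array([179.2, 284.3]), np.int32(28), array([169, 283,  22,   3], dtype=int32))]
s [(array([490.8, 224.5]), np.int32(394), array([467, 217,  47,  22], dtype=int32)), (array([455.4, 227.1]), np.int32(97), array([450, 220,  12,  15], dtype=int32)), (array([450.7, 246.6]), np.int32(21), array([448, 242,   6,   9], dtype=int32))]
```

Run:
```python
from h import *
a=np.load("o4.npy");o=dict(tcp_pos=a[:3],tool_rot=a[3:])
P={n:ray(n if n!="w" else "wrist",uv,o) for n,uv in(("w",(311.7,265.5)),("top",(180.3,245.2)),("scene",(455.4,227.1)))}
print(two(P["w"],P["top"]),two(P["w"],P["scene"]),two(P["top"],P["scene"]))
w=cv2.imread("pics/w4.png");h=cv2.cvtColor(w,cv2.COLOR_BGR2HSV);m=cv2.inRange(h,(0,100,50),(7,255,255))|cv2.inRange(h,(172,100,50),(180,255,255))
k=np.zeros_like(m);k[240:295,295:330]=m[240:295,295:330];c=max(cv2.findContours(k,0,2)[0],key=cv2.contourArea)
r=cv2.minAreaRect(c);print(r,cv2.fitEllipse(c))
b=cv2.boxPoints(r);b=b[np.argsort(b[:,1])];e1,e2=b[:2].mean(0),b[2:].mean(0)
A,B=onz("wrist",e1,.104,o),onz("wrist",e2,.104,o);print(A,B,np.linalg.norm(A-B),"yaw",np.arctan2(*(B-A)[1::-1]))
cv2.imwrite("pics/spare4.png",cv2.resize(w[150:330,220:420],None,fx=3.2,fy=3.2,interpolation=2))
```

```text
(array([0.4805526 , 0.25423401, 0.10146404]), np.float64(0.0018126240195641516)) (array([0.4810044 , 0.25458451, 0.10191929]), np.float64(0.0005330076540734512)) (array([0.48006009, 0.25421857, 0.10078674]), np.float64(0.0009259899725587146))
((311.7705993652344, 265.7176208496094), (40.34907150268555, 14.208946228027344), 77.47119140625) ((311.8114929199219, 265.6703186035156), (14.607830047607422, 52.06423568725586), 168.258056640625)
[0.45965092 0.24854888 0.104     ] [0.50203399 0.26144639 0.104     ] 0.04430203342391763 yaw 0.29540439665828744
```

View pics/spare4.png

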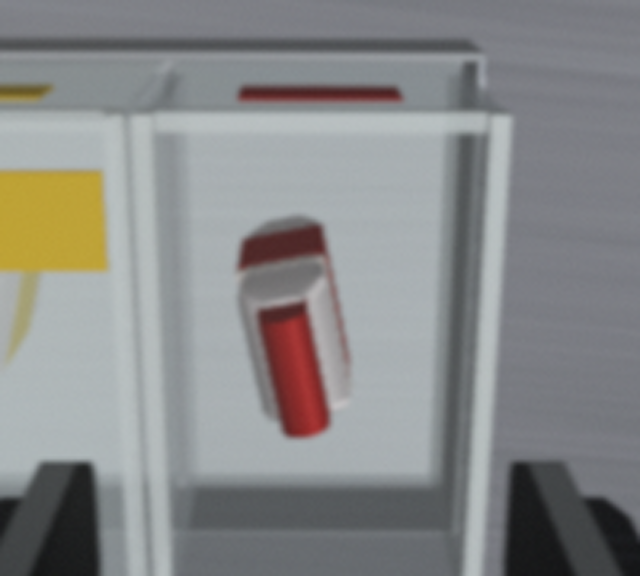

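Picture 10: the lid is fully back, the spare's cap is at about (312,266) in the wrist view, and it stands upright. Three ray pairs agree on (0.480, 0.254) at z≈0.101, as expected, with yaw ≈0.28.

Plan: first grip the row's red canister across its x faces and slide the row to +y. The spare then fits at the −y end with 8 mm to spare.

```bash
cat >> h.py <<'E'
YR=-0.12
def trayR(y=None): return Rn.from_euler("ZY",[YR if y is None else y,-np.pi/6])
def toolT(y=None): 
    M=trayR(y).as_matrix();return Rn.from_matrix(np.stack([M[:,1],M[:,0],-M[:,2]],1))
E
python3 - <<'E'
from h import *
to([.42,.05,.29],down(2.2))
print(toolT().as_euler("xyz"))
E
```

```text
[ 0.0199 -0.2001 -0.0067] [0.012 0.022 1.037]
[2.61799388 0.         1.45079633]
```

```bash
python3 -m pendant '0.004 -0.03 -0.007 0 0.01 0.14 0.085; 0.008 -0.06 -0.007 0.01 0.02 0.28 0.085; 0.012 -0.09 -0.007 0.01 0.02 0.42 0.085; 0.016 -0.12 -0.007 0.01 0.02 0.56 0.085; 0.02 -0.15 -0.007 0.01 0.02 0.7 0.085; 0.02 -0.18 -0.007 0.01 0.02 0.84 0.085; 0.02 -0.21 -0.007 0.01 0.02 0.98 0.085; 0.02 -0.24 -0.007 0.01 0.02 1.1 0.085'
python3 - <<'E'
from h import *
to([.4335,-.2536,.25],toolT());to([.4335,-.2536,.196],toolT());print(monitor.get_obs()["qpos"].round(3))
E
```

```text
clock: 12.65
tcp_pos: [0.4237, 0.0093, 0.2904]
tool_rot: [3.138, 0.0, 2.132]
wrist_force: [0.6, -0.6, 0.5]
grip_width: 0.0849
 [-0.2278 -0.1317  0.0401] [-0.5   -0.179  0.665]
 [-0.2278 -0.1319  0.0941] [-0.5   -0.179  0.665]
[ 2.100e-02  6.700e-02 -5.000e-02  1.451e+00  1.000e-03  1.031e+00]
```

```bash
python3 -m pendant '-0.035 -0.02 0.005 -0.08 -0.03 0.1 0.085; -0.07 -0.04 0.01 -0.16 -0.06 0.2 0.085; -0.105 -0.06 0.015 -0.24 -0.09 0.3 0.085; -0.14 -0.08 0.02 -0.32 -0.12 0.4 0.085; -0.17 -0.1 0.03 -0.4 -0.14 0.5 0.085; -0.2 -0.12 0.04 -0.46 -0.16 0.6 0.085; -0.2278 -0.132 0.06 -0.5 -0.179 0.665 0.085; -0.2278 -0.132 0.094 -0.5 -0.179 0.665 0.085'
python3 - <<'E'
from h import *
o=monitor.get_obs();w=cams.get_image("wrist");t=cams.get_image("top");s=cams.get_image("scene")
for n,i in(("w5",w),("t5",t),("s5",s)): cv2.imwrite(f"pics/{n}.png",i[:,:,::-1])
np.save("o5.npy",np.r_[o["tcp_pos"],o["tool_rot"]]);print(o["tcp_pos"],o["tool_rot"],o["qpos"].round(3))
for n,h in(("R",RED),("Y",YEL),("G",GRN)):
    for b in blobs(w,h,0,0,640,480,110,50,100): print(n,b)
E
```

```text
clock: 13.45
tcp_pos: [0.4355, -0.2563, 0.1977]
tool_rot: [2.612, 0.004, 1.45]
wrist_force: [0.6, 0.1, -0.5]
grip_width: 0.085
[ 0.43554264 -0.25629239  0.19772653] [2.61191533 0.00379427 1.44988232] [-0.696 -0.044 -0.551  0.606  0.276  1.059]
R (array([308., 238.]), np.int32(1294), array([280, 226,  57,  24], dtype=int32))
Y (array([308.1, 127.3]), np.int32(1524), array([277, 115,  64,  26], dtype=int32))
G (array([308.4,  61.2]), np.int32(1803), array([276,  47,  66,  29], dtype=int32))
G (array([487.3, 156. ]), np.int32(201), array([484, 135,   7,  43], dtype=int32))
G (array([478.7, 215.4]), np.int32(1576), array([459, 191,  41,  50], dtype=int32))
```

View pics/w5.png

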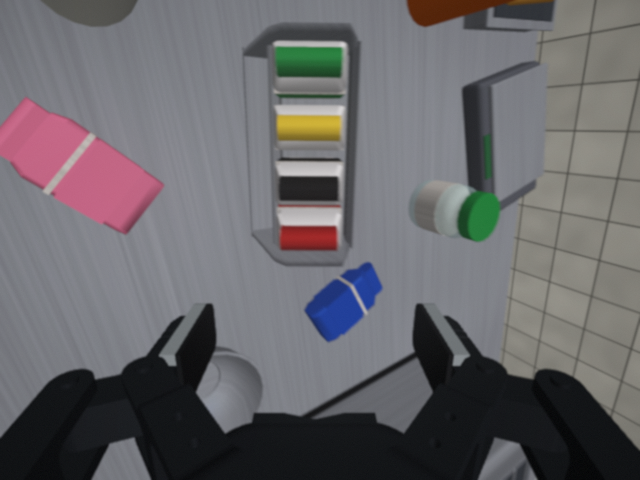

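Run:
```python
from h import *
a=np.load("o5.npy");o=dict(tcp_pos=a[:3],tool_rot=a[3:])
t=cv2.imread("pics/t5.png")[:,:,::-1];s=cv2.imread("pics/s5.png")[:,:,::-1]
M=trayR();pts=[]
W={"R":(308,238),"Y":(308.1,127.3),"G":(308.4,61.2),"K":(308,187)}
S={"R":(243.8,229.8),"Y":(275.2,232),"G":(291.3,232.5)};T={"R":(412.1,249.5),"Y":(378,244.3),"G":(360.1,242.2)}
for k in "RYG":
    for n,q in(("top",T),("scene",S)):
        P,e=two(ray("wrist",W[k],o),ray(n,q[k]));pts.append(P);print(k,n,P.round(4),round(e,4),"in tray axes",M.inv().apply(P).round(4))
# plane at tray-axis z of caps: world-origin offset, cap centre tray z 97 (top surface), height known
def onplane(uv,zt,h):  # zt: tray z; tray floor origin height .04; need zaxis offset c = O.zaxis
    r0,d=ray("wrist",uv,o);zx=M.apply([0,0,1]);return r0+d*((h-r0@zx)/(d@zx))
zx=M.apply([0,0,1])
hc=np.mean([p@zx for p in pts]);print("cap z-axis offset",hc)
for k in W: print(k,M.inv().apply(onplane(W[k],0,hc)).round(4))
for nm,uv in(("endwall+",(316,25)),("endwall-",(315,264)),("inner-",(315,250))): print(nm,M.inv().apply(onplane(uv,0,hc-.022)).round(4))
print("tcp in tray axes",M.inv().apply(o["tcp_pos"]).round(4))
```

```text
R top [ 0.4792 -0.2586  0.1151] 0.0021 in tray axes [ 0.4963 -0.1993 -0.1537]
R scene [ 0.4799 -0.2578  0.115 ] 0.0 in tray axes [ 0.4968 -0.1985 -0.1541]
Y top [ 0.4881 -0.1835  0.1174] 0.0018 in tray axes [ 0.4974 -0.1238 -0.1516]
Y scene [ 0.4896 -0.1825  0.1144] 0.0008 in tray axes [ 0.4971 -0.1225 -0.1549]
G top [ 0.4915 -0.1449  0.1198] 0.0002 in tray axes [ 0.4975 -0.0851 -0.149 ]
G scene [ 0.494  -0.1439  0.1155] 0.001 in tray axes [ 0.4974 -0.0837 -0.1538]
cap z-axis offset -0.15283367401334413
R [ 0.4968 -0.1981 -0.1528]
Y [ 0.4971 -0.1229 -0.1528]
G [ 0.4975 -0.0843 -0.1528]
K [ 0.4969 -0.1616 -0.1528]
endwall+ [ 0.5023 -0.0594 -0.1748]
endwall- [ 0.5021 -0.227  -0.1748]
inner- [ 0.502  -0.2151 -0.1748]
tcp in tray axes [ 0.4999 -0.2023 -0.0603]
```

Picture 11: the row runs straight down the image, with caps at (308,61), (308,127), (308,187) and red at (308,238), and the tool is aligned with the tray. Measured gaps of 8.7/6.9/8.7/8.6/5.1 mm sum to 38 mm, exactly as they must. Gripping red and sliding the row to +y.

```bash
python3 - <<'E'
from h import *
to(trayR().apply([.497,-.1985,-.199]),toolT())
E
python3 -m pendant '0.002 -0.003 0.03 0 0 0 0.085; 0.004 -0.003 0.06 0 0 0 0.085; 0.004 -0.003 0.09 0 0 0 0.085; 0.004 -0.003 0.12 0 0 0 0.085; 0.004 -0.003 0.138 0 0 0 0.085; 0.004 -0.003 0.138 0 0 0 0.04; 0.004 -0.003 0.138 0 0 0 0.04; 0.004 -0.003 0.138 0 0 0 0.04'
python3 - <<'E'
from h import *
p,R=pose();print(trayR().inv().apply(p).round(4));to(trayR().apply([.497,-.1985,-.199]),toolT())
E
```

```text
[-0.002   0.0028  0.1365] [-0.006 -0.006  0.002]
clock: 14.4
tcp_pos: [0.5026, -0.2564, 0.0775]
tool_rot: [2.615, 0.001, 1.456]
wrist_force: [-0.7, 0.4, -0.6]
grip_width: 0.0488
[ 0.4975 -0.1944 -0.1977]
 [-0.0041 -0.0005  0.0012] [ 0.003 -0.002  0.005]
```

```bash
python3 -m pendant '0.005 0 0 0 0 0 0.04; 0.01 0 0 0 0 0 0.04; 0.015 0 0 0 0 0 0.04; 0.02 0 0 0 0 0 0.04; 0.025 0 0 0 0 0 0.04; 0.029 0 0 0 0 0 0.04; 0.029 0 0 0 0 0 0.04; 0.029 0 0 0 0 0 0.04'
python3 - <<'E'
from h import *
p,R=pose();print(trayR().inv().apply(p).round(4),toolT().inv().apply(monitor.get_obs()["wrist_force"]))
E
```

```text
clock: 15.2
tcp_pos: [0.5062, -0.2287, 0.0774]
tool_rot: [2.614, 0.003, 1.454]
wrist_force: [-2.5, -2.9, 7.2]
grip_width: 0.0492
[ 0.4976 -0.1665 -0.1979] [-3.19675058  1.78305677 -7.28778224]
```

```bash
python3 -m pendant '0 0 0 0 0 0 0.085; 0 0 0 0 0 0 0.085; 0 0 0 0 0 0 0.085; 0 0 -0.02 0 0 0 0.085; 0 0 -0.06 0 0 0 0.085; -0.01 0 -0.1 0 0 0 0.085; -0.03 0 -0.13 0 0 0 0.085; -0.03 0 -0.135 0 0 0 0.085'
cat > row.py <<'E'
from h import *
import sys
o=monitor.get_obs();w=cams.get_image("wrist");cv2.imwrite(f"pics/{sys.argv[1]}.png",w[:,:,::-1])
M=trayR();zx=M.apply([0,0,1])
def P(uv):
    r0,d=ray("wrist",uv,o);return M.inv().apply(r0+d*((-.1528-r0@zx)/(d@zx)))
for n,h in(("R",RED),("Y",YEL),("G",GRN)):
    for b in blobs(w,h,200,0,420,480,110,50,300): print(n,b[0],b[1],b[2],P(b[0]).round(4))
h=cv2.cvtColor(w,cv2.COLOR_RGB2HSV);m=cv2.inRange(h,(0,0,0),(180,255,42));m[:, :240]=0;m[:,380:]=0;m[310:]=0
n,_,st,ce=cv2.connectedComponentsWithStats(m)
for i in range(1,n):
    if st[i,4]>400: print("K",ce[i].round(1),st[i],P(ce[i]).round(4))
print("tcp",M.inv().apply(o["tcp_pos"]).round(4))
E
python3 row.py w6
```

```text
clock: 16.0
tcp_pos: [0.4353, -0.2518, 0.1963]
tool_rot: [2.612, 0.004, 1.453]
wrist_force: [0.7, -0.6, 1.1]
grip_width: 0.0851
R [311.7 207.6] 1395 [283 196  59  24] [ 0.498  -0.1711 -0.1528]
Y [312.4 115.9] 1613 [280 103  66  27] [ 0.4983 -0.1114 -0.1528]
G [313.   64.4] 1836 [280  51  67  29] [ 0.4985 -0.0816 -0.1528]
K [312.  164.1] [ 283  153   59   23 1306] [ 0.4981 -0.1416 -0.1528]
tcp [ 0.4985 -0.1979 -0.0612]
```

The row is packed tight and upright: caps at −0.171, −0.142, −0.111 and −0.082, 30 mm apart. That leaves about 36 mm free at the −y end, so now I fetch the spare.

Run:
```python
from h import *
to([.42,.0,.28],down(1.6));to([.48,.2543,.22],down(1.85))
```

```text
[ 0.2471  0.005  -0.0962] [ 0.527  0.04  -0.142]
 [ 0.5068  0.0008 -0.0297] [ 0.521  0.106 -0.386]
```

```bash
python3 -m pendant '0.01 0 -0.04 0.05 0 0 0.085; 0.05 0 -0.07 0.12 0.01 -0.03 0.085; 0.09 0.002 -0.09 0.2 0.02 -0.06 0.085; 0.13 0.004 -0.095 0.28 0.02 -0.08 0.085; 0.17 0.005 -0.096 0.36 0.03 -0.1 0.085; 0.21 0.005 -0.096 0.44 0.035 -0.12 0.085; 0.25 0.005 -0.096 0.527 0.04 -0.142 0.085; 0.29 0.005 -0.09 0.527 0.05 -0.18 0.085'
python3 - <<'E'
from h import *
to([.48,.2543,.22],down(1.85))
E
```

```text
clock: 16.85
tcp_pos: [0.4286, 0.0462, 0.2704]
tool_rot: [-3.132, -0.002, 1.643]
wrist_force: [0.8, -0.7, 0.4]
grip_width: 0.0852
 [0.2037 0.0668 0.0502] [-0.009 -0.003 -0.207]
```

```bash
python3 -m pendant '0.035 0.01 0 0 0 -0.04 0.085; 0.07 0.02 0 0 0 -0.08 0.085; 0.105 0.035 0.01 0 0 -0.12 0.085; 0.14 0.045 0.02 -0.009 0 -0.16 0.085; 0.175 0.056 0.03 -0.009 0 -0.2 0.085; 0.2037 0.0668 0.05 -0.009 -0.003 -0.207 0.085; 0.2037 0.0668 0.05 -0.009 -0.003 -0.207 0.085; 0.2037 0.0668 0.05 -0.009 -0.003 -0.207 0.085'
python3 - <<'E'
from h import *
o=monitor.get_obs();w=cams.get_image("wrist");cv2.imwrite("pics/w7.png",w[:,:,::-1])
h=cv2.cvtColor(w,cv2.COLOR_RGB2HSV);m=cv2.inRange(h,(0,100,50),(7,255,255))|cv2.inRange(h,(172,100,50),(180,255,255))
for c in cv2.findContours(m,0,2)[0]:
    if cv2.contourArea(c)<150: continue
    r=cv2.minAreaRect(c);b=cv2.boxPoints(r);b=b[np.argsort(b[:,0])];A,B=[onz("wrist",e,.105,o) for e in(b[:2].mean(0),b[2:].mean(0))]
    print(np.round(r[0],1),np.round(r[1],1),A.round(4),B.round(4),"mid",((A+B)/2).round(4),np.linalg.norm(A-B).round(4),"yaw",np.arctan2(*(B-A)[1::-1]))
to([.48,.2543,.056],down(1.85))
E
```

```text
clock: 17.65
tcp_pos: [0.478, 0.2519, 0.2199]
tool_rot: [-3.141, 0.002, 1.85]
wrist_force: [0.2, -0.0, -0.1]
grip_width: 0.0852
[318.  229.9] [20.8 50.3] [0.4622 0.2503 0.105 ] [0.4995 0.2619 0.105 ] mid [0.4808 0.2561 0.105 ] 0.0391 yaw 0.30212311631235317
[317.5 198. ] [ 6. 53.] [0.4543 0.2746 0.105 ] [0.4927 0.2856 0.105 ] mid [0.4735 0.2801 0.105 ] 0.04 yaw 0.2798173955107617
 [0.0027 0.002  0.1652] [ 0.001  0.002 -0.002]
```

```bash
python3 -m pendant '0.0025 0.0025 0.03 0 0 -0.03 0.085; 0.0025 0.0025 0.07 0 0 -0.03 0.085; 0.0025 0.0025 0.11 0 0 -0.03 0.085; 0.0025 0.0025 0.145 0 0 -0.03 0.085; 0.0025 0.0025 0.164 0 0 -0.03 0.085; 0.0025 0.0025 0.164 0 0 -0.03 0.085; 0.0025 0.0025 0.164 0 0 -0.03 0.04; 0.0025 0.0025 0.164 0 0 -0.03 0.04'
python3 -m pendant '0 0 0 0 0 0 0.04; 0 0 0 0 0 0 0.04; 0 0 0 0 0 0 0.04; 0 0 -0.02 0 0 0 0.04; 0 0 -0.06 0 0 0 0.04; 0 0 -0.1 0 0 0 0.04; 0 0 -0.14 0 0 0 0.04; 0 0 -0.18 0 0 0 0.04'
python3 - <<'E'
from h import *
to([.42,.0,.28],down(1.6))
E
```

```text
clock: 18.5
tcp_pos: [0.4836, 0.2548, 0.0609]
tool_rot: [3.133, 0.0, 1.877]
wrist_force: [0.1, -0.1, 1.0]
grip_width: 0.0584
clock: 19.3
tcp_pos: [0.481, 0.2544, 0.241]
tool_rot: [3.136, 0.001, 1.878]
wrist_force: [1.0, -0.4, -1.5]
grip_width: 0.0493
 [-0.2241 -0.1347 -0.0396] [ 0.006 -0.     0.278]
```

```bash
python3 -m pendant '-0.02 -0.01 -0.04 0 0 0.03 0.04; -0.05 -0.03 -0.045 0 0 0.06 0.04; -0.08 -0.05 -0.045 0 0 0.1 0.04; -0.11 -0.07 -0.045 0 0 0.14 0.04; -0.14 -0.09 -0.045 0 0 0.18 0.04; -0.17 -0.1 -0.045 0 0 0.22 0.04; -0.2 -0.12 -0.045 0 0 0.25 0.04; -0.23 -0.135 -0.045 0 0 0.278 0.04'
python3 - <<'E'
from h import *
to(trayR().apply([.5005,-.2042,-.02]),toolT());to(trayR().apply([.5005,-.2042,-.06]),toolT());print(monitor.get_obs()["grip_width"])
E
```

```text
clock: 20.1
tcp_pos: [0.4209, -0.0069, 0.284]
tool_rot: [3.136, -0.0, 1.599]
wrist_force: [1.3, 0.1, -0.8]
grip_width: 0.0488
 [-0.2487 -0.0123  0.0509] [-0.517 -0.039  0.144]
 [-0.2517  0.0073  0.0857] [-0.517 -0.039  0.144]
0.048769414756311386
```

```bash
python3 -m pendant '-0.04 0 0 -0.07 0 0.02 0.04; -0.08 0 0 -0.14 -0.01 0.04 0.04; -0.12 0 0.01 -0.22 -0.02 0.06 0.04; -0.16 -0.005 0.02 -0.3 -0.02 0.08 0.04; -0.2 -0.01 0.03 -0.38 -0.03 0.1 0.04; -0.24 -0.012 0.04 -0.46 -0.035 0.13 0.04; -0.2487 -0.012 0.0509 -0.517 -0.039 0.144 0.04; -0.2487 -0.012 0.0509 -0.517 -0.039 0.144 0.04'
python3 row.py w8
python3 - <<'E'
from h import *
w=cv2.imread("pics/w8.png")[:,:,::-1]
print(blobs(w,RED,150,200,480,480,100,40,200))
E
```

```text
clock: 20.9
tcp_pos: [0.4137, -0.2545, 0.2294]
tool_rot: [2.624, -0.003, 1.447]
wrist_force: [-0.2, 1.2, -2.3]
grip_width: 0.0487
R [315.8 190.5] 1008 [291 181  51  20] [ 0.4982 -0.1711 -0.1528]
R [313.2 265.5] 2595 [258 253 112  27] [ 0.4958 -0.2353 -0.1528]
R [314.5 360. ] 6680 [253 331 124  58] [ 0.4966 -0.3307 -0.1528]
Y [315.8 110.4] 1204 [288 100  56  22] [ 0.4984 -0.1113 -0.1528]
G [315.9  66.4] 1316 [288  55  56  24] [ 0.4985 -0.0816 -0.1528]
K [315.8 152.6] [291 144  50  18 860] [ 0.4983 -0.1418 -0.1528]
tcp [ 0.4968 -0.2032 -0.0219]
[(array([313.2, 265.5]), np.int32(2598), array([258, 253, 112,  27], dtype=int32)), (array([314.6, 360. ]), np.int32(6707), array([253, 331, 125,  59], dtype=int32))]
```

Row unchanged. The held spare's cap at (314,360) implies its centre is about 2 mm to +y of the tool axis, so I correct for that and lower it.

```bash
python3 - <<'E'
from h import *
to(trayR().apply([.5,-.2062,-.15]),toolT())
E
python3 -m pendant '-0.003 0.003 0.01 -0.005 -0.003 -0.003 0.04; -0.003 0.003 0.03 -0.005 -0.003 -0.003 0.04; -0.003 0.003 0.05 -0.005 -0.003 -0.003 0.04; -0.003 0.003 0.07 -0.005 -0.003 -0.003 0.04; -0.003 0.003 0.09 -0.005 -0.003 -0.003 0.04; -0.003 0.003 0.11 -0.005 -0.003 -0.003 0.04; -0.003 0.003 0.128 -0.005 -0.003 -0.003 0.04; -0.003 0.003 0.128 -0.005 -0.003 -0.003 0.04'
python3 - <<'E'
from h import *
o=monitor.get_obs();print("tcp",trayR().inv().apply(o["tcp_pos"]).round(4),"F tool",toolT().inv().apply(o["wrist_force"]).round(1),o["torque"].round(2))
to(trayR().apply([.5,-.2062,-.194]),toolT())
E
```

```text
[-0.0036  0.0017  0.1288] [-0.004 -0.001 -0.002]
clock: 21.75
tcp_pos: [0.4839, -0.2637, 0.1219]
tool_rot: [2.617, 0.003, 1.457]
wrist_force: [-1.6, 0.5, -1.1]
grip_width: 0.0487
tcp [ 0.5043 -0.2038 -0.1505] F tool [ 0.3 -2.   0.1] [0.05 0.69 0.  ]
 [-0.0024 -0.0044  0.0435] [ 0.001 -0.001  0.006]
```

```bash
python3 -m pendant '-0.002 -0.004 0 0 0 0.006 0.04; -0.002 -0.004 0.008 0 0 0.006 0.04; -0.002 -0.004 0.016 0 0 0.006 0.04; -0.002 -0.004 0.024 0 0 0.006 0.04; -0.002 -0.004 0.031 0 0 0.006 0.04; -0.002 -0.004 0.037 0 0 0.006 0.04; -0.002 -0.004 0.041 0 0 0.006 0.04; -0.002 -0.004 0.041 0 0 0.006 0.04'
python3 - <<'E'
from h import *
o=monitor.get_obs();print("tcp",trayR().inv().apply(o["tcp_pos"]).round(4),"F tool",toolT().inv().apply(o["wrist_force"]).round(1),o["torque"].round(2))
E
```

```text
clock: 22.55
tcp_pos: [0.4996, -0.2693, 0.0846]
tool_rot: [2.615, 0.0, 1.448]
wrist_force: [0.3, 1.3, -1.9]
grip_width: 0.0488
tcp [ 0.4998 -0.2076 -0.1908] F tool [ 1.3 -0.8  1.8] [0.36 0.63 0.13]
```

```bash
python3 -m pendant '0.001 0 0.001 0 0 0 0.04; 0.001 0 0.002 0 0 0 0.04; 0.001 0 0.003 0 0 0 0.04; 0.001 0 0.004 0 0 0 0.04; 0.001 0 0.005 0 0 0 0.04; 0.001 0 0.006 0 0 0 0.04; 0.001 0 0.006 0 0 0 0.04; 0.001 0 0.006 0 0 0 0.04'
python3 - <<'E'
from h import *
o=monitor.get_obs();print("tcp",trayR().inv().apply(o["tcp_pos"]).round(4),"F tool",toolT().inv().apply(o["wrist_force"]).round(1),o["torque"].round(2))
E
```

```text
clock: 23.35
tcp_pos: [0.501, -0.2693, 0.0838]
tool_rot: [2.612, 0.002, 1.446]
wrist_force: [-29.4, 7.2, 36.3]
grip_width: 0.0488
tcp [ 0.5006 -0.2074 -0.1922] F tool [  3.7  -7.9 -46.4] [1.04 2.25 0.54]
```

Firm contact (46 N) at the depth that predicts the tray floor within 1 mm. Releasing and retreating to check.

```bash
python3 -m pendant '0 0 -0.004 0 0 0 0.085; 0 0 -0.004 0 0 0 0.085; 0 0 -0.005 0 0 0 0.085; 0 0 -0.006 0 0 0 0.085; 0 0 -0.04 0 0 0 0.085; 0 0 -0.08 0 0 0 0.085; 0 0 -0.12 0 0 0 0.085; 0.002 0 -0.145 0 0 0 0.085'
python3 row.py w9
python3 - <<'E'
from h import *
w=cv2.imread("pics/w9.png");cv2.imwrite("pics/final_row.png",cv2.resize(w[20:310,220:420],None,fx=2,fy=2,interpolation=2))
E
```

```text
clock: 24.15
tcp_pos: [0.4304, -0.2583, 0.2079]
tool_rot: [2.612, 0.002, 1.448]
wrist_force: [0.3, 0.5, 1.3]
grip_width: 0.0851
R [308.  194.5] 1246 [280 183  57  23] [ 0.4977 -0.1714 -0.1528]
R [308.2 241. ] 1243 [281 230  55  23] [ 0.4976 -0.2066 -0.1528]
Y [308.  104.9] 1548 [277  93  63  25] [ 0.4981 -0.1113 -0.1528]
G [308.2  55. ] 1700 [276  42  64  28] [ 0.4984 -0.0815 -0.1528]
K [308.1 152. ] [ 280  142   57   21 1191] [ 0.498  -0.1417 -0.1528]
tcp [ 0.5008 -0.2049 -0.0491]
```

View pics/final_row.png

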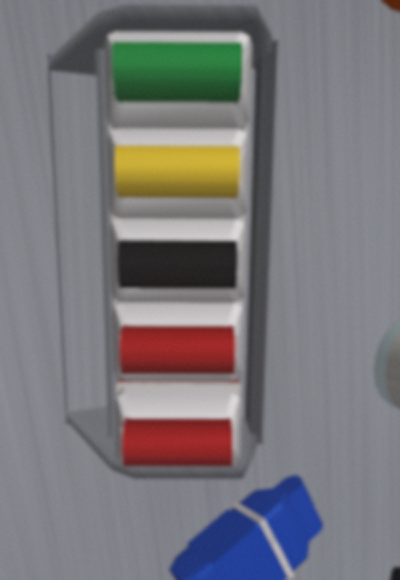

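Picture 12: five caps in line with equal spacing and equal ends. The spare red sits at (177,442) in the crop, next to the row's red, upright and square. Measured spare tray y ≈ −0.063 and 35 mm from red. Now I close the lid, coming round behind it at −y of the handle.

```bash
cat >> h.py <<'E'
def Rt(a): return down(1.666)*Rn.from_rotvec([-a,0,0])
def lidpt(th,off,r=.14):
    e=np.array([.9955,.095]);B=np.array([.5735,.2375])
    s=-r*np.cos(th)+off*np.sin(th);z=.1145+r*np.sin(th)+off*np.cos(th);return [*(B+s*e),z]
E
python3 - <<'E'
from h import *
t=cams.get_image("top");print([b for b in blobs(t,RED,140,140,230,300,90)])
to([.48,.0,.29],Rt(.2));to([.62,.13,.27],Rt(.2));to([.648,.2446,.25],Rt(.2))
for th in (1.8,1.6,1.4,1.2,1.0,.8,.6,.4,.2,0): print(th,np.round(lidpt(th,.004+.013*np.sin(th)),4))
E
python3 -m pendant '0 0 -0.04 0 0 0 0.04; 0.04 0.01 -0.07 0.05 0 0 0; 0.085 0.02 -0.09 0.1 0.01 -0.05 0; 0.13 0.02 -0.09 0.15 0.02 -0.1 0; 0.175 0.02 -0.09 0.2 0.02 -0.15 0; 0.22 0.02 -0.09 0.25 0.03 -0.18 0; 0.25 0.02 -0.09 0.3 0.04 -0.2 0; 0.27 0.02 -0.09 0.32 0.05 -0.21 0'
python3 - <<'E'
from h import *
print(monitor.get_obs()["qpos"].round(3));to([.62,.13,.27],Rt(.2));to([.648,.2446,.25],Rt(.2))
E
```

```text
[(array([155.8, 164.1]), np.int32(295), array([140, 151,  36,  22], dtype=int32)), (array([179.4, 284.3]), np.int32(27), array([169, 283,  22,   3], dtype=int32))]
 [ 0.2628  0.0555 -0.0622] [ 0.331  0.083 -0.204]
 [0.4092 0.1515 0.017 ] [ 0.331  0.083 -0.204]
 [0.5264 0.1533 0.0407] [ 0.331  0.083 -0.204]
1.8 [0.6213 0.2421 0.2471]
1.6 [0.5945 0.2395 0.2539]
1.4 [0.5663 0.2368 0.2553]
1.2 [0.538  0.2341 0.2508]
1.0 [0.5107 0.2315 0.2404]
0.8 [0.4859 0.2291 0.2242]
0.6 [0.4648 0.2271 0.2029]
0.4 [0.4486 0.2256 0.1774]
0.2 [0.4382 0.2246 0.1488]
0 [0.4341 0.2242 0.1185]
clock: 25.05
tcp_pos: [0.4369, 0.0165, 0.2917]
tool_rot: [2.942, 0.029, 1.666]
wrist_force: [0.1, -0.3, 0.4]
grip_width: 0.0002
[ 0.051 -0.066 -0.201  1.236 -0.019  1.522]
 [0.0963 0.1854 0.0569] [-0.     0.028  0.005]
 [0.2082 0.2201 0.0811] [-0.     0.028  0.005]
```

```bash
python3 -m pendant '0.02 0.04 0.005 0 0.01 0 0; 0.04 0.08 0.015 0 0.02 0 0; 0.06 0.12 0.03 0 0.028 0 0; 0.08 0.155 0.045 0 0.028 0.005 0; 0.096 0.1854 0.057 0 0.028 0.005 0; 0.096 0.21 0.07 0 0.028 0.005 0; 0.096 0.22 0.081 0 0.028 0.005 0; 0.096 0.22 0.081 0 0.028 0.005 0'
python3 - <<'E'
from h import *
for th in(1.4,1.6,1.7,1.8):
    p=lidpt(th,.004,.146);print(th,proj("top",[p[0]-.0029,p[1]+.03,p[2]]))
print(monitor.get_obs()["qpos"].round(3));to([.648,.2446,.25],Rt(.2))
E
```

```text
clock: 25.85
tcp_pos: [0.658, 0.1291, 0.2507]
tool_rot: [2.945, 0.001, 1.662]
wrist_force: [-0.6, 0.9, 0.1]
grip_width: 0.0002
1.4 [153.85855612 195.67810998]
1.6 [153.49215295 181.11790787]
1.7 [153.68723285 174.25815626]
1.8 [154.12771438 167.80516502]
[ 0.204  0.424  0.294  1.246 -0.023  1.682]
 [0.116  0.0004 0.0006] [-0.003  0.002 -0.004]
```

```bash
python3 -m pendant '0.03 0 0 0 0 0 0; 0.06 0 0 0 0 0 0; 0.09 0 0 0 0 0 0; 0.116 0 0 0 0 0 0; 0.116 0 0 0 0 0 0; 0.116 0 0 0 0 0 0; 0.116 0 0 0 0 0 0; 0.116 0 0 0 0 0 0'
python3 - <<'E'
from h import *
for th in (1.6,1.4,1.2,1.0,.8,.6,.4,.2): to(lidpt(th,.004+.013*np.sin(th)),Rt(.2 if th>1 else .2*th),say=th)
E
```

```text
clock: 26.65
tcp_pos: [0.6477, 0.2432, 0.2557]
tool_rot: [2.938, 0.001, 1.66]
wrist_force: [0.9, 0.2, 0.3]
grip_width: 0.0003
1.6 [ 0.0011 -0.0526 -0.009 ] [ 0.003  0.002 -0.006]
1.4 [ 0.0009 -0.08   -0.0161] [ 0.003  0.002 -0.006]
1.2 [ 0.0007 -0.1088 -0.0174] [ 0.003  0.002 -0.006]
1.0 [ 0.0006 -0.1377 -0.0127] [ 0.003  0.002 -0.006]
0.8 [ 0.0005 -0.1654 -0.0019] [ 0.043  0.002 -0.006]
0.6 [ 0.0004 -0.1904  0.0147] [ 0.083  0.002 -0.006]
0.4 [ 0.0003 -0.2115  0.0364] [ 0.123  0.002 -0.006]
0.2 [ 2.000e-04 -2.276e-01  6.230e-02] [ 0.163  0.002 -0.006]
```

```bash
python3 -m pendant '0.001 -0.03 -0.005 0 0 0 0; 0.001 -0.053 -0.009 0 0 0 0; 0.001 -0.08 -0.016 0 0 0 0; 0.001 -0.109 -0.017 0 0 0 0; 0.001 -0.138 -0.013 0 0 0 0; 0 -0.165 -0.002 0.04 0 0 0; 0 -0.19 0.015 0.08 0 0 0; 0 -0.2 0.025 0.1 0 0 0'
python3 - <<'E'
from h import *
for th in (.5,.4,.3,.2,.1,0): to(lidpt(th,.003),Rt(0),say=th)
t=cams.get_image("top");print(blobs(t,RED,140,140,230,300,90))
E
```

```text
clock: 27.45
tcp_pos: [0.4559, 0.2259, 0.1897]
tool_rot: [3.041, 0.001, 1.661]
wrist_force: [-0.2, -0.7, 0.2]
grip_width: 0.0001
0.5 [ 0.0004 -0.0038  0.0051] [ 0.101  0.002 -0.005]
0.4 [ 0.0004 -0.0113  0.0168] [ 0.101  0.002 -0.005]
0.3 [ 0.0004 -0.0177  0.0293] [ 0.101  0.002 -0.005]
0.2 [ 0.0004 -0.0228  0.0424] [ 0.101  0.002 -0.005]
0.1 [ 0.0004 -0.0266  0.0558] [ 0.101  0.002 -0.005]
0 [ 0.0004 -0.029   0.0696] [ 0.101  0.002 -0.005]
[(array([185. , 253.8]), np.int32(54), array([179, 247,  10,  12], dtype=int32)), (array([179.4, 284.3]), np.int32(27), array([169, 283,  22,   3], dtype=int32))]
```

```bash
python3 -m pendant '0 -0.004 0.005 0.05 0 0 0; 0 -0.011 0.017 0.1 0 0 0; 0 -0.018 0.029 0.1 0 0 0; 0 -0.023 0.042 0.1 0 0 0; 0 -0.027 0.056 0.1 0 0 0; 0 -0.029 0.066 0.1 0 0 0; 0 -0.029 0.07 0.1 0 0 0; 0 -0.029 0.071 0.1 0 0 0'
python3 -c "
from h import *
o=monitor.get_obs();print(o['torque'])"
```

```text
clock: 28.3
tcp_pos: [0.436, 0.2247, 0.1183]
tool_rot: [3.139, 0.001, 1.661]
wrist_force: [-6.7, -3.1, 14.5]
grip_width: -0.0005
[-0.71338014  1.35812742 -0.05349578]
```

```bash
python3 -m pendant '0 0 -0.03 0 0 0 0; 0 0 -0.07 0 0 0 0; -0.03 -0.02 -0.11 0 0 0 0; -0.07 -0.05 -0.14 0 0 0 0; -0.11 -0.08 -0.14 0 0 0 0; -0.15 -0.11 -0.14 0 0 0 0; -0.18 -0.14 -0.14 0 0 0 0; -0.2 -0.16 -0.14 0 0 0 0'
python3 - <<'E'
from h import *
t=cams.get_image("top");s=cams.get_image("scene");cv2.imwrite("pics/t9.png",t[:,:,::-1]);cv2.imwrite("pics/s9.png",s[:,:,::-1])
t0=cv2.imread("pics/top0.png")[:,:,::-1];s0=cv2.imread("pics/scene0.png")[:,:,::-1]
for h in(RED,YEL,GRN): print("tub",blobs(t,h,145,140,310,295,90),"| rack",blobs(t,h,345,205,430,265,90)); print("  scene",blobs(s,h,335,190,495,290,90))
for nm,a,b in(("top",t,t0),("scene",s,s0)):
    d=(cv2.absdiff(cv2.GaussianBlur(a,(5,5),0),cv2.GaussianBlur(b,(5,5),0)).max(2)>30).astype(np.uint8)
    n,_,st,ce=cv2.connectedComponentsWithStats(d);print(nm,"changed",[(st[i].tolist()) for i in range(1,n) if st[i,4]>40])
E
```

```text
clock: 29.1
tcp_pos: [0.2931, 0.0097, 0.2574]
tool_rot: [3.137, 0.001, 1.66]
wrist_force: [0.2, -0.1, -0.2]
grip_width: 0.0001
tub [(array([175. , 268.4]), np.int32(563), array([154, 260,  44,  17], dtype=int32)), (array([178.9, 284.3]), np.int32(30), array([169, 283,  22,   3], dtype=int32))] | rack [(array([408.4, 230.7]), np.int32(138), array([394, 226,  29,  14], dtype=int32)), (array([399.8, 247.9]), np.int32(142), array([395, 239,  11,  19], dtype=int32)), (array([415.6, 250. ]), np.int32(145), array([411, 241,  11,  19], dtype=int32))]
  scene [(array([453.9, 204.9]), np.int32(362), array([435, 193,  39,  20], dtype=int32))]
tub [(array([229.6, 247. ]), np.int32(71), array([226, 239,   8,  17], dtype=int32)), (array([225.4, 264.7]), np.int32(630), array([204, 256,  44,  18], dtype=int32)), (array([228.8, 280.8]), np.int32(39), array([218, 280,  22,   3], dtype=int32))] | rack [(array([374.1, 225.3]), np.int32(63), array([368, 223,  13,   6], dtype=int32)), (array([372.7, 243.6]), np.int32(150), array([368, 234,  10,  20], dtype=int32))]
  scene [(array([410.2, 209.1]), np.int3
[... 693 characters left out ...]
 83, 320], [210, 342, 5, 24, 64], [186, 366, 112, 114, 7663], [200, 372, 3, 36, 55], [273, 375, 10, 40, 100], [492, 381, 126, 99, 5266], [598, 395, 22, 8, 63], [618, 394, 22, 13, 168], [590, 402, 29, 14, 154], [289, 422, 85, 58, 2570], [618, 436, 22, 44, 429], [294, 454, 15, 10, 48]]
scene changed [[113, 0, 77, 118, 3855], [365, 0, 32, 11, 294], [310, 5, 17, 46, 366], [344, 4, 30, 29, 657], [326, 6, 10, 33, 209], [384, 23, 9, 20, 149], [374, 24, 6, 19, 68], [327, 42, 44, 89, 1405], [376, 47, 16, 14, 185], [315, 54, 17, 26, 200], [361, 92, 17, 19, 217], [250, 225, 13, 12, 100], [263, 225, 12, 12, 98], [452, 226, 10, 9, 66], [447, 240, 15, 13, 83], [250, 249, 10, 9, 67], [266, 250, 6, 10, 50]]
```

```bash
python3 -c "
from bench import workorder
print(workorder.hand_in())"
```

```text
the job is handed in; nothing more can be done
None
```

The job is handed in at about 29 s of the 69 s. The spare red canister is in the rack beside the row's red one, and the red tub is shut again.

**What I did:**
- I opened the red lid by its handle, then pushed it fully back with closed fingers.
- I gripped the row's red canister and slid the row to +y, which left about 36 mm free at the −y end.
- I lifted the spare out and pressed it home there until it met the rack floor (46 N at the wrist, limit 120 N).
- I closed the lid by pressing on it with the fingers, about 15 N.

**Last checks:**
- **Spare:** it stands at tray y of about −63 mm, 35 mm from the row's red canister. The press met resistance within 1 mm of the floor depth worked out from the camera measurements.
- **Row:** the last close picture shows all five caps upright and in line. The four original canisters are about 30 mm apart.
- **Lids:** the red lid's strip is back within 0.2 px of its starting place in both fixed views. The yellow and green lids did not move.
- **Bystanders:** comparing before and after pictures showed changes only in the rack, at the spare's old place and on the arm.

No check failed at the end. Early on, one sideways move stopped short because joint 6 was at its limit; I went on with the gripper turned half round. I did not measure the tilt and depth of the row canisters directly. They are judged from the regular cap positions and sizes in the pictures.

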